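# Sweep the culture dishes into the dish bay

### The job

Three lidded culture dishes lie about on the bench: sweep all three along the bench with the fingers, gently, into the low three-sided steel bay on the left, through its open side, until each lies flat and wholly inside it. Slide them only: never lift or tip a dish, as the lids are loose, do not flick or squeeze them, and leave the other things on the bench where they are.

Things in the scene. Friction and masses are not known exactly. Their poses are not given: they have to be found in the camera images.
- fence: dish bay: low three-sided steel fence fixed to the bench, no floor. Walls 30 mm high, 3 mm thick. Origin at bench level, mid open side; +y points into the bay. Inner faces: back wall y = 95 mm, side walls x = -115 and +115 mm; wall ends flare out 17 mm. Outside, screw flanges 20 mm wide, 3 mm high. Open side faces about world -y. A dish is wholly inside with its centre at y = 30 mm or more; three fit side by side.
- petri_0: lidded round culture dish, clear with a pale filling, 61 mm across the lid (its solid, pushable part is 58 mm across), 15 mm high, about 20 g, flat on the bench; origin at the centre of its underside, z up. It slides at a light sideways push. The three dishes are alike; any may lie in any of the three starting places, one of which is nearest the bay, in the middle.
- petri_1: lidded round culture dish, clear with a pale filling, 61 mm across the lid (its solid, pushable part is 58 mm across), 15 mm high, about 20 g, flat on the bench; origin at the centre of its underside, z up. It slides at a light sideways push. The three dishes are alike; any may lie in any of the three starting places, one of which is nearest the bay, in the middle.
- petri_2: lidded round culture dish, clear with a pale filling, 61 mm across the lid (its solid, pushable part is 58 mm across), 15 mm high, about 20 g, flat on the bench; origin at the centre of its underside, z up. It slides at a light sideways push. The three dishes are alike; any may lie in any of the three starting places, one of which is nearest the bay, in the middle.
- stopper: Small tapered rubber stopper, 27 mm across, 24 mm high, standing on the bench (it or the vial stands among the dishes, the other further to the right); origin at the centre of its underside. A bystander: leave it where it is.
- vial: Small clear glass vial standing upright, 23 mm across, 62 mm high; origin at the centre of its underside. A bystander: leave it where it is.
- timer: White lab timer, 66 x 66 x 20 mm, lying flat; origin at the centre of its underside. A bystander: leave it where it is.
- tape_roll: Roll of tape lying flat, 103 mm across, 25 mm high; origin at the centre of its underside. A bystander: leave it where it is.
- pen: White pen lying on the bench, 145 mm long (along its y), 11 mm thick; origin at the middle of its underside. A bystander: leave it where it is.
Mind the look-alikes: they are no part of the job. Leave any brown or red look-alike of the petri_2 alone. Leave any red look-alike of the petri_0 alone.

How it is judged:
By the outcome, as a careful person would: the job done as asked, in the order asked, and still so for the second after the job is handed in, with the robot touching nothing.
It also fails if it takes over 64 s, if anything falls off the work surface, if the arm or the gripper's body presses on something with over 40 N, if the wrist force passes 120 N, or if a joint passes its speed limit or range.

### The arm

A 6-joint arm with a two-finger parallel gripper is mounted at the origin on a cart in front of the work surface, level with it; the furniture and walls round the work are solid. World frame = base frame: x ahead of the robot, y to its left, z up, the work surface at z = 0. Lengths are in m, angles in rad, forces in N, time in s.
With the tool pointing down it reaches from about 0.375 to 0.925 m from the base axis. Payload 5.7 kg.
Tool frame: the origin (TCP) lies midway between the tips of the shut fingers; the grasp point (between the pads) lies 19 mm behind it; z points along the fingers, y is the line along which they close (so a half turn about z gives the same grasp; the last joint's range is limited). The gripper opens to 88 mm and grips with 3 to 60 N. Pads are 20 mm wide; open, the fingers measure 115 mm over their backs; the gripper's body (75 mm by 178 mm) begins 61 mm behind the grasp point.
Start: joints at [1.146, 0.359, 1.51, -0, 1.272, -0.115], TCP at [0.183, 0.571, 0.198] pointing down, gripper open.
Joint ranges: [-2.97, 2.97], [-1.01, 2.36], [0.21, 2.38], [-0.96, 4.11], [0.2, 2.71], [-2.98, 2.98]. Speed limits (rad/s): [2.39, 2.39, 3.14, 3.14, 3.14, 3.14].

### API

Orientations are given as a unit quaternion [w, x, y, z].
In Python, from rig import read_state, grab_frame, job_done gives the robot as it stands. The module is installed in compiled form; this text tells all that it offers.
- The arm moves only by the tool carry_out, never from a script. Its argument "moves" is one flat list of numbers, 7 for each row, row after row: the turn, a rotation vector about the tool's x, y, z in units of 5 degrees (1.0 is 5 degrees), then the shift along the tool's x, y, z in units of 0.15 m (1.0 is 0.15 m), then the opening, from 0 (shut) to 1 (fully open). A call has 1 to 20 rows; each row shifts and turns the commanded pose from where the row before left it, along the tool's axes as they then stand; what a row does not reach is not made up. A row lasts 1/12 s, in which the tool goes at most 41.7 mm and 7.16 degrees, less where a joint would pass 70% of its speed; a pose out of reach is approached as far as the arm can. A call with a number of a shift or a turn outside -1 to 1 is refused whole. A call with a gripper value outside its range is refused whole. The fingers move at their own pace and stop on an object; the grip force is fixed at half the most. Time passes only in rows, so rows that do not move let the fingers close. It gives the time, the measured TCP pose, the force, the opening and the grip force at its end, in the units of the state.
- read_state(): the state, without advancing time (a new reading comes with each control period).
- grab_frame(name): name is "scene" or "top"; returns a dict with "pixels" (384x512x3 uint8, blue, green, red), "fov_y" (degrees; the focal length in pixels is half the picture's height over the tangent of half this angle, whatever the lens; pixels are square), "cx", "cy" (the principal point, pixels), "k1" (the pictures are not rectified: a ray, as slopes to the right and down, at radius r is drawn at 1 + k1 r^2 times it, then the intrinsics apply), "R" (3x3) and "t" (3): a world point X has camera coordinates R X + t. Camera axes: x right, y down, z forward; pixel columns grow to the right and rows downward; lengths in m; the calibration is good to about 2 mm. A picture is of the moment at which its call begins. There is no depth.
- job_done(): hands the job in; it is judged then, once.
The state is a dict: "t": time; "joints": joint angles; "joint_vel": joint speeds; "effort": joint torques, N m; "ee_pos": TCP position; "orientation": TCP orientation; "contact_force": force on the tool from outside, world axes, zero at the start; "wrist_torque": the same for the moment, N m; "opening": finger opening in m; "grip_force": force on a finger pad.
Only numpy, scipy, OpenCV 4.12 (cv2) and the standard library are available. Lean on these libraries where they do the work, as an engineer would, in place of code of your own. Each camera call takes 0.05 s, during which the arm holds its last target. There are 200 camera calls.

## Working session

There is one attempt and no reset: what is moved stays moved. The work goes in short steps, Python scripts to look and compute and a tool call to move; the robot and the scene stay as the last step left them, time stands still between calls to the robot, and variables do not carry over. Pictures are saved under pics/ and viewed, at most 10 in all, crops included, and the job is handed in when it is done.

Besides the shell and the picture viewer there is one more tool, called after "Call:" as name(argument=value, ...), one argument or row to a line, values as JSON. carry_out: Moves the arm, as the interface text tells. Its arguments: {"type":"object","properties":{"moves":{"type":"array","items":{"type":"number","minimum":-1,"maximum":1}}},"required":["moves"]}

```bash
mkdir -p pics
cat > h.py <<'E'
import numpy as np, cv2
from rig import read_state, grab_frame, job_done
def K(f):
    F=f["pixels"].shape[0]/2/np.tan(np.radians(f["fov_y"])/2)
    return F
def px2w(f,u,v,z=0.):
    F=K(f); d=np.array([(u-f["cx"])/F,(v-f["cy"])/F]); s=d.copy()
    for _ in range(20): s=d/(1+f["k1"]*(s@s))
    R=np.array(f["R"]);t=np.array(f["t"]); c=-R.T@t; r=R.T@np.array([s[0],s[1],1])
    return c+r*(z-c[2])/r[2]
def w2px(f,X):
    p=np.array(f["R"])@np.array(X)+np.array(f["t"]); s=p[:2]/p[2]; s=s*(1+f["k1"]*(s@s)); F=K(f)
    return s[0]*F+f["cx"],s[1]*F+f["cy"]
E
python3 - <<'E'
from h import *
s=read_state(); print({k:np.round(v,3) for k,v in s.items()})
for n in("scene","top"):
    f=grab_frame(n); cv2.imwrite(f"pics/{n}0.png",cv2.resize(f["pixels"],(800,600),interpolation=cv2.INTER_CUBIC))
    R=np.array(f["R"]); print(n,f["fov_y"],f["k1"],-R.T@np.array(f["t"]),R.round(2).tolist())
E
```

```text
{'t': np.float64(0.0), 'joints': array([ 1.146,  0.36 ,  1.511,  0.   ,  1.272, -0.115]), 'joint_vel': array([ 0.   , -0.   , -0.   , -0.001,  0.001, -0.001]), 'effort': array([ 2.0000e-03, -5.1537e+01, -2.7072e+01,  6.7000e-02,  3.5000e-02,
       -0.0000e+00]), 'ee_pos': array([0.183, 0.571, 0.197]), 'orientation': array([-0.   ,  0.154,  0.988, -0.001]), 'contact_force': array([-0.318,  0.003, -0.036]), 'wrist_torque': array([-0.018,  0.013,  0.008]), 'grip_force': np.float64(0.0), 'opening': np.float64(0.088)}
scene 57.54831446328528 -0.005760176805023531 [ 0.15971674 -0.60261071  0.64529701] [[0.8, -0.6, 0.01], [-0.41, -0.56, -0.72], [0.44, 0.57, -0.69]]
top 48.07353202385423 -0.09244791772379628 [ 0.32734184 -0.10718089  1.16918761] [[-0.02, -1.0, -0.02], [-0.98, 0.03, -0.19], [0.19, 0.01, -0.98]]
```

View pics/top0.png

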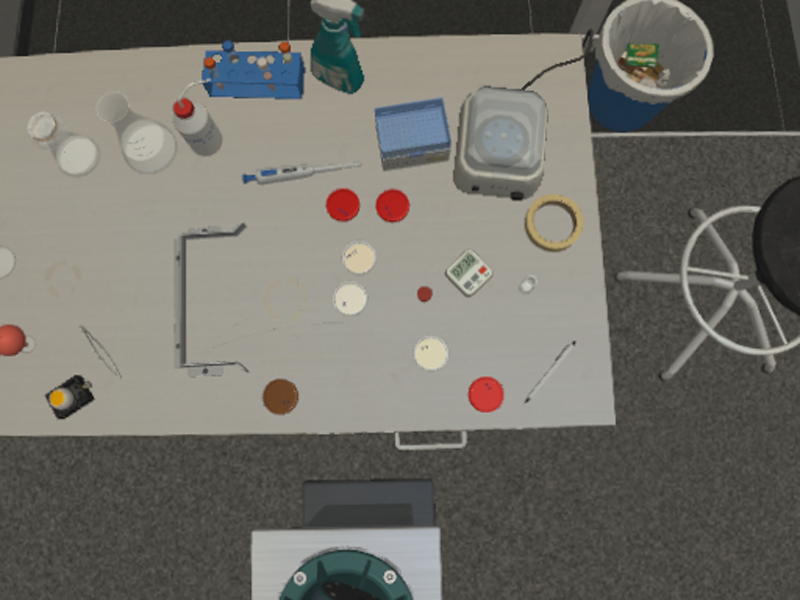

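View pics/scene0.png

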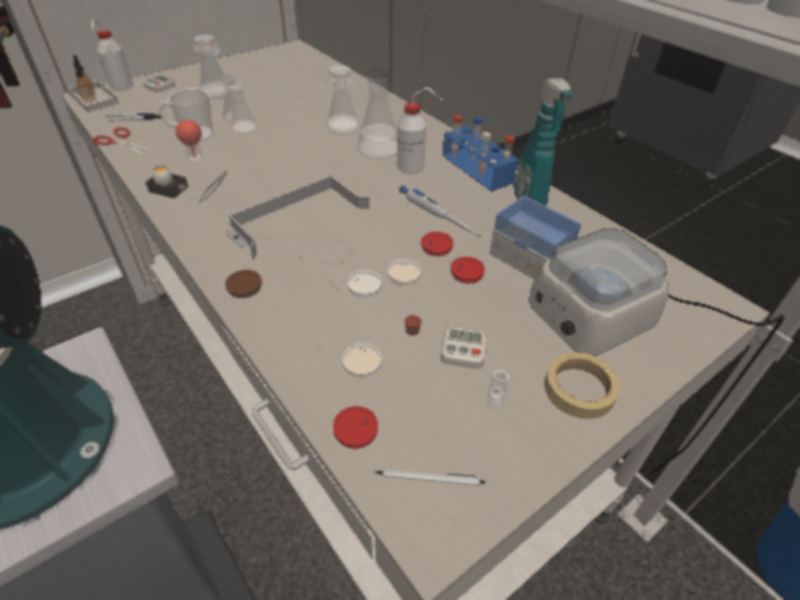

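The top view (800x600 px) shows three pale dishes at (359,257), (350,298) and (431,353). The look-alikes are red at (343,205), (393,205) and (486,394), and brown at (281,396). The bay spans (180,235)–(240,370), the stopper is at (425,294), the timer at (468,273) and the vial at (528,285). I choose the pale three. The scene view agrees: dishes at (404,271), (364,283) and (362,360).

Run:
```python
from h import *
f=grab_frame("top"); im=f["pixels"]; s=512/800
hsv=cv2.cvtColor(im,cv2.COLOR_BGR2HSV)
cv2.imwrite("pics/crop0.png",cv2.resize(im[110:270,100:380],(800,457),interpolation=cv2.INTER_CUBIC))
bg=cv2.medianBlur(im,61).astype(int)
dif=np.abs(im.astype(int)-bg).sum(2)
m=((dif>35)).astype(np.uint8)
m[:, :100]=0;m[:,385:]=0;m[:110]=0;m[268:]=0
m=cv2.morphologyEx(m,cv2.MORPH_CLOSE,np.ones((3,3)))
for c in cv2.findContours(m,cv2.RETR_EXTERNAL,cv2.CHAIN_APPROX_NONE)[0]:
    if len(c)<15: continue
    (u,v),r=cv2.minEnclosingCircle(c); 
    w=px2w(f,u,v,0.012); e=px2w(f,u+r,v,0.012)
    print((round(u/s),round(v/s)),w.round(3)[:2],"r",round(np.linalg.norm(w-e),4),im[int(v),int(u)])
for n,u,v in [("bl",180,235),("br",180,365),("tip+",243,226),("tip-",247,371),("side+end",236,233),("side-end",238,364),("innerTL",186,237),("innerBL",186,363)]:
    print(n,px2w(f,u*s,v*s,0.03).round(3))
```

```text
(505, 417) [ 0.33  -0.276] r 0.0332 [155 161 162]
(589, 406) [ 0.344 -0.42 ] r 0.0267 [158 164 164]
(280, 396) [0.374 0.109] r 0.0328 [ 39  67 105]
(486, 394) [ 0.37  -0.244] r 0.0321 [ 55  61 201]
(549, 371) [ 0.405 -0.355] r 0.0691 [160 168 167]
(431, 352) [ 0.443 -0.152] r 0.031 [176 207 213]
(424, 294) [ 0.546 -0.145] r 0.0153 [ 44  56 133]
(350, 297) [ 0.543 -0.014] r 0.0313 [187 206 212]
(527, 284) [ 0.56  -0.326] r 0.018 [197 205 200]
(468, 273) [ 0.582 -0.223] r 0.0428 [177 193 189]
(358, 257) [ 0.616 -0.03 ] r 0.0309 [165 196 211]
(217, 299) [0.546 0.221] r 0.1459 [146 156 159]
(553, 223) [ 0.669 -0.379] r 0.0535 [147 157 160]
(392, 205) [ 0.71  -0.092] r 0.0323 [ 31  34 175]
(342, 204) [ 0.715 -0.002] r 0.0323 [ 25  32 172]
(595, 222) [ 0.669 -0.456] r 0.0918 [147 158 162]
(498, 177) [ 0.759 -0.285] r 0.0816 [146 155 155]
(283, 177) [0.771 0.106] r 0.0752 [126 128 126]
bl [0.661 0.287 0.03 ]
br [0.43  0.279 0.03 ]
tip+ [0.674 0.173 0.03 ]
tip- [0.417 0.162 0.03 ]
side+end [0.662 0.186 0.03 ]
side-end [0.43  0.177 0.03 ]
innerTL [0.657 0.276 0.03 ]
innerBL [0.433 0.268 0.03 ]
```

View pics/crop0.png

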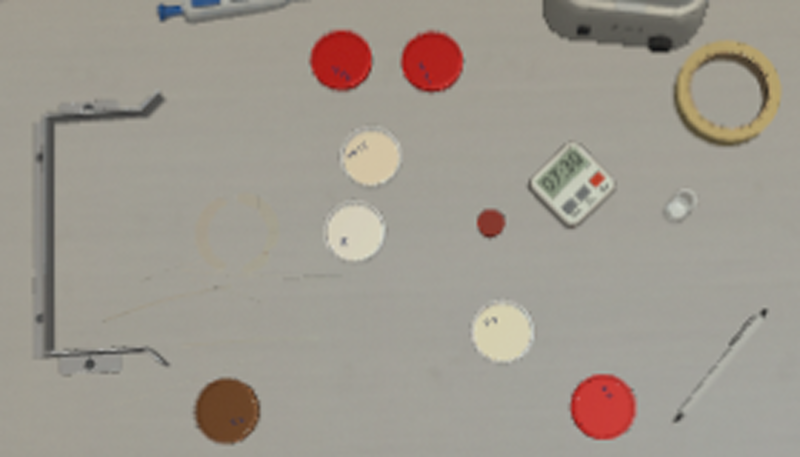

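Call:
carry_out(
  moves=[0, 0, 1, 0, 0, 0, 0.32, 0, 0, 1, 0, 0, 0, 0.32, 0, 0, 1, 0, 0, 0, 0.32, 0, 0, 1, 0, 0, 0, 0.32, 0, 0, 1, 0, 0, 0, 0.32, 0, 0, 1, 0, 0, 0, 0.32, 0, 0, 1, 0, 0, 0, 0.32, 0, 0, 1, 0, 0, 0, 0.32, 0, 0, 1, 0, 0, 0, 0.32, 0, 0, 1, 0, 0, 0, 0.32, 0, 0, 1, 0, 0, 0, 0.32, 0, 0, 1, 0, 0, 0, 0.32, 0, 0, 1, 0, 0, 0, 0.32, 0, 0, 1, 0, 0, 0, 0.32, 0, 0, 0.45, 0, 0, 0, 0.32, 0, 0, 0, 0, 0, 0, 0.32],
)

```text
t: 1.48
ee_pos: [0.1828, 0.5711, 0.1974]
orientation: [0.0, 0.708, 0.707, -0.0]
contact_force: [-0.4, 0.2, -0.4]
opening: 0.0284
grip_force: 0.0
```

Call:
carry_out(
  moves=[0, 0, 0, -0.212, 0.12, 0, 0.32, 0, 0, 0, -0.212, 0.12, 0, 0.32, 0, 0, 0, -0.212, 0.12, 0, 0.32, 0, 0, 0, -0.212, 0.12, 0, 0.32, 0, 0, 0, -0.212, 0.12, 0, 0.32, 0, 0, 0, -0.212, 0.12, 0, 0.32, 0, 0, 0, -0.212, 0.12, 0, 0.32, 0, 0, 0, -0.212, 0.12, 0, 0.32, 0, 0, 0, -0.212, 0.12, 0, 0.32, 0, 0, 0, -0.212, 0.12, 0, 0.32, 0, 0, 0, -0.212, 0.12, 0, 0.32, 0, 0, 0, -0.212, 0.12, 0, 0.32, 0, 0, 0, -0.212, 0.12, 0, 0.32, 0, 0, 0, -0.212, 0.12, 0, 0.32, 0, 0, 0, -0.212, 0.12, 0, 0.32, 0, 0, 0, -0.212, 0.12, 0, 0.32, 0, 0, 0, -0.212, 0.12, 0, 0.32, 0, 0, 0, -0.212, 0.12, 0, 0.32, 0, 0, 0, -0.212, 0.12, 0, 0.32, 0, 0, 0, -0.212, 0.12, 0, 0.32],
)

```text
t: 3.15
ee_pos: [0.5434, -0.0664, 0.1977]
orientation: [-0.0, 0.707, 0.708, -0.0]
contact_force: [-0.4, 0.7, 0.3]
opening: 0.0279
grip_force: 0.0
```

Call:
carry_out(
  moves=[0, 0, 0, 0, 0, 0.13, 0.32, 0, 0, 0, 0, 0, 0.13, 0.32, 0, 0, 0, 0, 0, 0.13, 0.32, 0, 0, 0, 0, 0, 0.13, 0.32, 0, 0, 0, 0, 0, 0.13, 0.32, 0, 0, 0, 0, 0, 0.13, 0.32, 0, 0, 0, 0, 0, 0.13, 0.32, 0, 0, 0, 0, 0, 0.13, 0.32, 0, 0, 0, 0, 0, 0, 0.32],
)

```text
t: 3.9
ee_pos: [0.54, -0.064, 0.0385]
orientation: [-0.003, 0.707, 0.708, -0.002]
contact_force: [-0.8, 0.5, -0.1]
opening: 0.028
grip_force: 0.0
```

Run:
```python
from h import *
f=grab_frame("scene"); im=f["pixels"]
cv2.imwrite("pics/s1.png",cv2.resize(im[110:290,120:360],(800,600),interpolation=cv2.INTER_CUBIC))
```

```text
(no output)
```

View pics/s1.png

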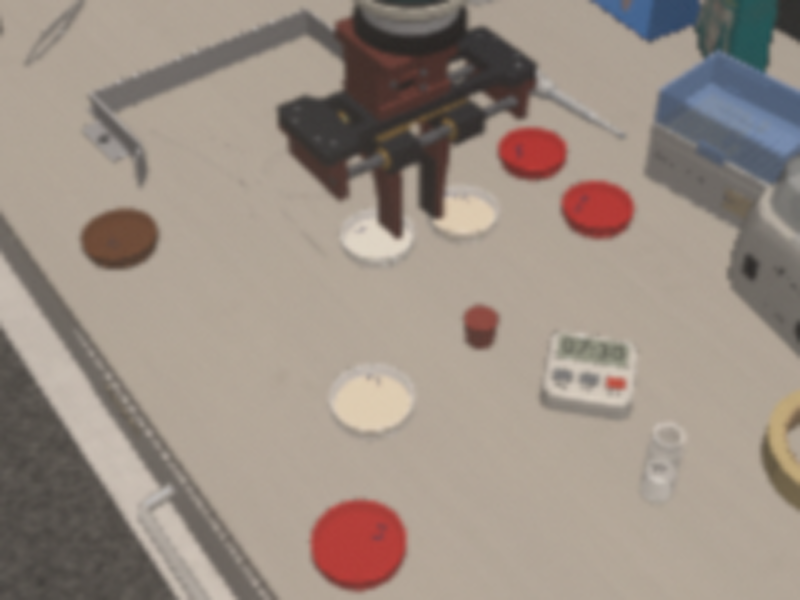

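The fingers (390,230)/(430,210) hang over open bench in front of dish A (377,237), once parallax at z≈39 mm is allowed for. Descending.

Call:
carry_out(
  moves=[0, 0, 0, 0, 0.01, 0.05, 0.32, 0, 0, 0, 0, 0.01, 0.05, 0.32, 0, 0, 0, 0, 0, 0.05, 0.32, 0, 0, 0, 0, 0, 0.05, 0.32, 0, 0, 0, 0, 0, 0, 0.32, 0, 0, 0, 0, 0, 0, 0.32],
)

```text
t: 4.45
ee_pos: [0.5454, -0.0645, 0.0114]
orientation: [-0.0, 0.707, 0.707, -0.0]
contact_force: [0.3, 0.4, 0.4]
opening: 0.0281
grip_force: 0.0
```

Call:
carry_out(
  moves=[0, 0, 0, 0, 0, 0.03, 0.32, 0, 0, 0, 0.02, 0, 0, 0.32, 0, 0, 0, 0.02, 0, 0, 0.32, 0, 0, 0, 0.02, 0, 0, 0.32, 0, 0, 0, 0.03, 0, 0, 0.32, 0, 0, 0, 0.05, 0, 0, 0.32, 0, 0, 0, 0.05, 0, 0, 0.32, 0, 0, 0, 0.05, 0, 0, 0.32, 0, 0, 0, 0.05, 0, 0, 0.32, 0, 0, 0, 0.05, 0, 0, 0.32, 0, 0, 0, 0.05, 0, 0, 0.32, 0, 0, 0, 0.05, 0, 0, 0.32, 0, 0, 0, 0.05, 0, 0, 0.32, 0, 0, 0, 0.05, 0, 0, 0.32, 0, 0, 0, 0.05, 0, 0, 0.32, 0, 0, 0, 0.05, 0, 0, 0.32, 0, 0, 0, 0.05, 0, 0, 0.32, 0, 0, 0, 0.05, 0, 0, 0.32, 0, 0, 0, 0.05, 0, 0, 0.32],
)

```text
t: 6.03
ee_pos: [0.5459, 0.0546, 0.0072]
orientation: [-0.0, 0.707, 0.707, -0.0]
contact_force: [0.2, -0.4, -0.1]
opening: 0.0282
grip_force: 0.0
```

Call:
carry_out(
  moves=[0, 0, 0, 0.05, 0, 0, 0.32, 0, 0, 0, 0.05, 0, 0, 0.32, 0, 0, 0, 0.05, 0, 0, 0.32, 0, 0, 0, 0.05, 0, 0, 0.32, 0, 0, 0, 0.05, 0, 0, 0.32, 0, 0, 0, 0.05, 0, 0, 0.32, 0, 0, 0, 0.05, 0, 0, 0.32, 0, 0, 0, 0.05, 0, 0, 0.32, 0, 0, 0, 0.05, 0, 0, 0.32, 0, 0, 0, 0.05, 0, 0, 0.32, 0, 0, 0, 0.05, 0, 0, 0.32, 0, 0, 0, 0.05, 0, 0, 0.32, 0, 0, 0, 0.05, 0, 0, 0.32, 0, 0, 0, 0.05, 0, 0, 0.32, 0, 0, 0, 0.05, 0, 0, 0.32, 0, 0, 0, 0.05, 0, 0, 0.32, 0, 0, 0, 0.04, 0, 0, 0.32, 0, 0, 0, 0.03, 0, 0, 0.32, 0, 0, 0, 0.03, 0, 0, 0.32, 0, 0, 0, 0.02, 0, 0, 0.32],
)

```text
t: 7.7
ee_pos: [0.5459, 0.1924, 0.0072]
orientation: [0.0, 0.707, 0.707, -0.0]
contact_force: [0.1, -0.2, -0.3]
opening: 0.0284
grip_force: 0.0
```

Call:
carry_out(
  moves=[0, 0, 0, 0, 0, 0, 0.32, 0, 0, 0, -0.05, 0, 0, 0.32, 0, 0, 0, -0.1, 0, 0, 0.32, 0, 0, 0, -0.15, 0, 0, 0.32, 0, 0, 0, 0, 0, -0.1, 0.32, 0, 0, 0, 0, 0, -0.2, 0.32, 0, 0, 0, 0, 0, -0.2, 0.32, 0, 0, 0, -0.2, 0, 0, 0.32, 0, 0, 0, -0.2, 0, 0, 0.32, 0, 0, 0, -0.2, 0.02, 0, 0.32, 0, 0, 0, -0.2, 0.1, 0, 0.32, 0, 0, 0, -0.2, 0.1, 0, 0.32, 0, 0, 0, -0.2, 0.1, 0, 0.32, 0, 0, 0, -0.2, 0.1, 0, 0.32, 0, 0, 0, -0.15, 0.05, 0, 0.32, 0, 0, 0, 0, 0, 0, 0.32, 0, 0, 0, 0, 0, 0, 0.32],
)

```text
t: 9.12
ee_pos: [0.6162, -0.0876, 0.082]
orientation: [-0.0, 0.708, 0.706, -0.0]
contact_force: [-0.7, 0.3, -0.3]
opening: 0.0281
grip_force: 0.0
```

```bash
cat > loc.py <<'E'
from h import *
import sys
def dishes(f):
    im=f["pixels"]; b,g,r=[im[...,i].astype(int) for i in range(3)]
    m=((r>195)&(g>180)&(b>140)).astype(np.uint8); m[:110]=0;m[268:]=0;m[:,:100]=0;m[:,380:]=0
    m=cv2.morphologyEx(m,cv2.MORPH_CLOSE,np.ones((3,3)))
    for c in cv2.findContours(m,0,cv2.CHAIN_APPROX_NONE)[0]:
        (u,v),r=cv2.minEnclosingCircle(c)
        if r>6: print("pale",px2w(f,u,v,.012).round(4)[:2],"r px",round(r,1),"area",cv2.contourArea(c))
f=grab_frame("top"); dishes(f); print(read_state()["ee_pos"].round(4))
if len(sys.argv)>1: cv2.imwrite(f"pics/{sys.argv[1]}.png",cv2.resize(f["pixels"][110:270,100:380],(800,457),interpolation=cv2.INTER_CUBIC))
E
python3 loc.py t1
```

```text
pale [ 0.6583 -0.0011] r px 16.9 area 387.5
pale [ 0.7679 -0.2985] r px 22.0 area 60.0
pale [ 0.5423 -0.2443] r px 105.8 area 18285.5
pale [0.6208 0.2206] r px 66.9 area 5269.0
[ 0.6155 -0.0862  0.0819]
```

View pics/t1.png

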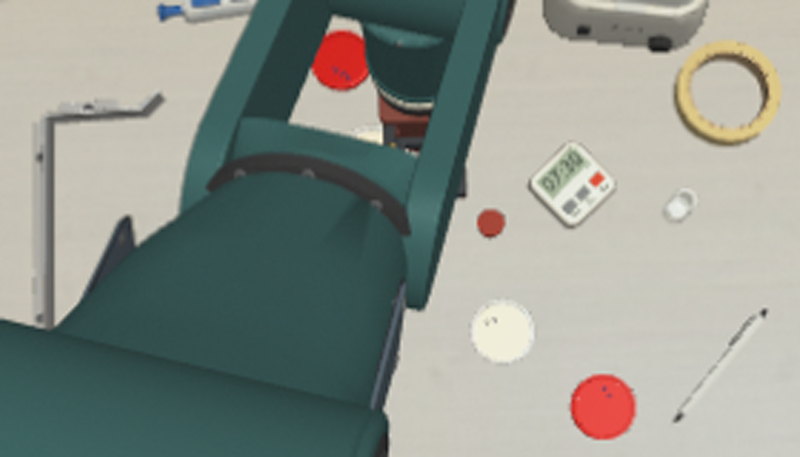

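Call:
carry_out(
  moves=[0, 0, 0, 0, 0, 0.1, 0.32, 0, 0, 0, 0, 0, 0.1, 0.32, 0, 0, 0, 0, 0, 0.1, 0.32, 0, 0, 0, 0, 0, 0.1, 0.32, 0, 0, 0, 0, 0, 0.06, 0.32, 0, 0, 0, 0, 0, 0.03, 0.32, 0, 0, 0, 0, 0, 0, 0.32, 0, 0, 0, 0, 0, 0, 0.32],
)

```text
t: 9.83
ee_pos: [0.6164, -0.0852, 0.0091]
orientation: [0.0, 0.707, 0.707, -0.0]
contact_force: [-0.1, -0.4, 0.2]
opening: 0.0285
grip_force: 0.0
```

Run:
```python
from h import *
f=grab_frame("scene"); im=f["pixels"]
cv2.imwrite("pics/s2.png",cv2.resize(im[90:270,120:360],(800,600),interpolation=cv2.INTER_CUBIC))
u0,v0=120,90; s=240/800
```

```text
(no output)
```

View pics/s2.png

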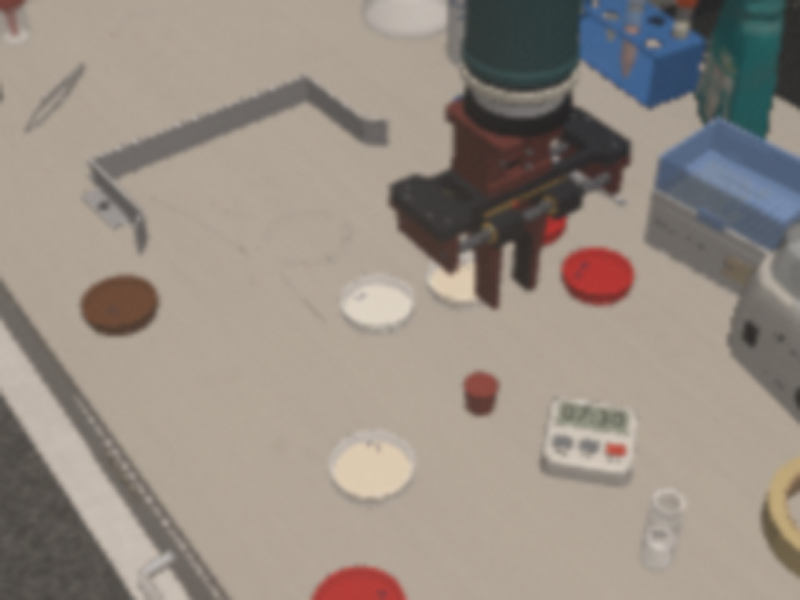

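Run:
```python
from h import *
f=grab_frame("scene"); c=lambda p:((np.array(p)-[120,90])/.3).round()
for u,v in [(377,303),(372,467),(481,393),(455,280)]: print(u,v,px2w(f,120+u*.3,90+v*.3,.012).round(4))
s=read_state(); p=s["ee_pos"]; print("tcp",p,c(w2px(f,p)))
for dx in(-.014,-.0275,.014,.0275):print(dx,c(w2px(f,p+[dx,0.,0])),c(w2px(f,p+[dx,-.01,0])))
for h in(.02,.03,.04): print(h,c(w2px(f,p+[-.02,-.01,h])))
print(px2w(f,120+487*.3,90+303*.3,.009),px2w(f,120+525*.3,90+287*.3,.009))
print(s["joints"])
```

```text
377 303 [ 0.5394 -0.019   0.012 ]
372 467 [ 0.4399 -0.1575  0.012 ]
481 393 [ 0.5455 -0.1468  0.012 ]
455 280 [ 0.6072 -0.0337  0.012 ]
tcp [ 0.61707324 -0.08557662  0.00964212] [504. 312.]
-0.014 [490. 319.] [498. 326.]
-0.0275 [477. 326.] [485. 333.]
0.014 [517. 305.] [525. 312.]
0.0275 [530. 298.] [538. 305.]
0.02 [493. 310.]
0.03 [494. 301.]
0.04 [494. 291.]
[ 0.61318494 -0.06881572  0.009     ] [ 0.65067036 -0.07194772  0.009     ]
[-2.48576233e-01  6.00454921e-01  1.63156704e+00 -9.79037682e-05
  9.08182535e-01 -2.48793869e-01]
```

The picture shows dish A still at (377,303). The fingertips at (487,305) and (525,287) sit about 18 px above where the TCP projects, so the open tips are higher than the TCP and passed over the dish. I'll lower in small steps and watch the force.

Call:
carry_out(
  moves=[0, 0, 0, 0, 0, 0.02, 0.32, 0, 0, 0, 0, 0, 0.02, 0.32, 0, 0, 0, 0, 0, 0.02, 0.32, 0, 0, 0, 0, 0, 0, 0.32, 0, 0, 0, 0, 0, 0, 0.32],
)

```text
t: 10.35
ee_pos: [0.6161, -0.0856, -0.0005]
orientation: [-0.0, 0.707, 0.707, -0.0]
contact_force: [0.3, -0.4, 0.0]
opening: 0.0282
grip_force: 0.0
```

Run:
```python
from h import *
f=grab_frame("scene"); im=f["pixels"]
p=read_state()["ee_pos"]; print(p, ((np.array(w2px(f,p))-[225,130])*8).round())
cv2.imwrite("pics/s3.png",cv2.resize(im[130:205,225:325],(800,600),interpolation=cv2.INTER_CUBIC))
```

```text
[ 6.16277893e-01 -8.56308881e-02 -3.72151419e-04] [366. 451.]
```

View pics/s3.png

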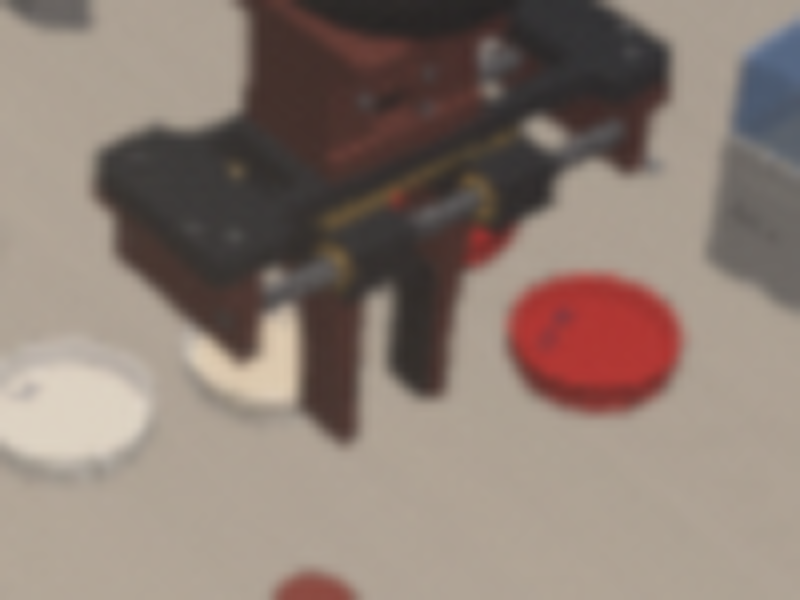

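The mean of the finger bottoms (≈372,405) lies 46 crop px above the projected TCP (366,451), so the tips are about 19 mm higher than reported. I'll go down about 12 mm more in two steps.

Call:
carry_out(
  moves=[0, 0, 0, 0, 0, 0.02, 0.32, 0, 0, 0, 0, 0, 0.02, 0.32, 0, 0, 0, 0, 0, 0, 0.32],
)

```text
t: 10.65
ee_pos: [0.6159, -0.0855, -0.0069]
orientation: [-0.0, 0.707, 0.707, -0.0]
contact_force: [-0.8, 0.6, -0.5]
opening: 0.0283
grip_force: 0.0
```

Call:
carry_out(
  moves=[0, 0, 0, 0, 0, 0.01, 0.32, 0, 0, 0, 0, 0, 0.01, 0.32, 0, 0, 0, 0, 0, 0.01, 0.32, 0, 0, 0, 0, 0, 0, 0.32, 0, 0, 0, 0, 0, 0, 0.32],
)

```text
t: 11.07
ee_pos: [0.6163, -0.0856, -0.0109]
orientation: [-0.0, 0.707, 0.707, -0.0]
contact_force: [0.3, -0.6, 1.0]
opening: 0.0282
grip_force: 0.0
```

Call:
carry_out(
  moves=[0, 0, 0, 0, 0, 0.01, 0.32, 0, 0, 0, 0.02, 0, 0, 0.32, 0, 0, 0, 0.02, 0, 0, 0.32, 0, 0, 0, 0.02, 0, 0, 0.32, 0, 0, 0, 0.03, 0, 0, 0.32, 0, 0, 0, 0.04, 0, 0, 0.32, 0, 0, 0, 0.05, 0, 0, 0.32, 0, 0, 0, 0.05, 0, 0, 0.32, 0, 0, 0, 0.05, 0, 0, 0.32, 0, 0, 0, 0.05, 0, 0, 0.32, 0, 0, 0, 0.05, 0, 0, 0.32, 0, 0, 0, 0.05, 0, 0, 0.32, 0, 0, 0, 0.05, 0, 0, 0.32, 0, 0, 0, 0.04, 0, 0, 0.32, 0, 0, 0, 0.03, 0, 0, 0.32, 0, 0, 0, 0, 0, 0, 0.32],
)

```text
t: 12.4
ee_pos: [0.6163, -0.0021, -0.0123]
orientation: [-0.0, 0.707, 0.707, -0.0]
contact_force: [1.2, 0.3, -0.6]
opening: 0.0283
grip_force: 0.0
```

Run:
```python
from h import *
f=grab_frame("scene"); im=f["pixels"]
print(read_state()["ee_pos"].round(4))
cv2.imwrite("pics/s4.png",cv2.resize(im[90:270,120:360],(800,600),interpolation=cv2.INTER_CUBIC))
```

```text
[ 0.6164 -0.0026 -0.0123]
```

View pics/s4.png

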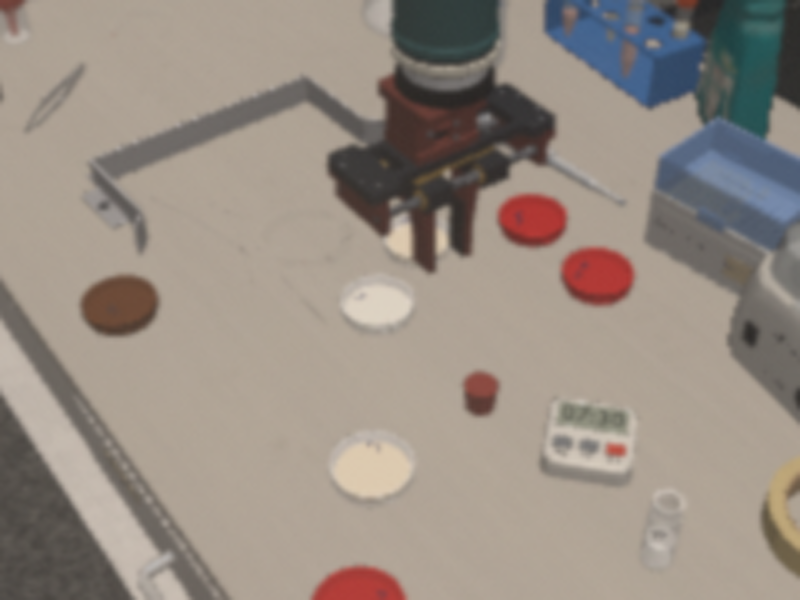

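Dish B now leads the fingers at (412,238), so the push works. Continuing.

Call:
carry_out(
  moves=[0, 0, 0, 0.02, 0, 0, 0.32, 0, 0, 0, 0.03, 0, 0, 0.32, 0, 0, 0, 0.04, 0, 0, 0.32, 0, 0, 0, 0.05, -0.002, 0, 0.32, 0, 0, 0, 0.05, -0.002, 0, 0.32, 0, 0, 0, 0.05, -0.002, 0, 0.32, 0, 0, 0, 0.05, -0.002, 0, 0.32, 0, 0, 0, 0.05, -0.002, 0, 0.32, 0, 0, 0, 0.05, -0.002, 0, 0.32, 0, 0, 0, 0.05, -0.002, 0, 0.32, 0, 0, 0, 0.05, -0.002, 0, 0.32, 0, 0, 0, 0.05, -0.002, 0, 0.32, 0, 0, 0, 0.05, -0.002, 0, 0.32, 0, 0, 0, 0.05, -0.002, 0, 0.32, 0, 0, 0, 0.05, 0, 0, 0.32, 0, 0, 0, 0.05, 0, 0, 0.32, 0, 0, 0, 0.05, 0, 0, 0.32, 0, 0, 0, 0.05, 0, 0, 0.32, 0, 0, 0, 0.05, 0, 0, 0.32, 0, 0, 0, 0.05, 0, 0, 0.32],
)

```text
t: 14.12
ee_pos: [0.6131, 0.1386, -0.0123]
orientation: [-0.0, 0.707, 0.707, -0.0]
contact_force: [0.8, -0.5, 0.0]
opening: 0.0281
grip_force: 0.0
```

Call:
carry_out(
  moves=[0, 0, 0, 0.05, 0, 0, 0.32, 0, 0, 0, 0.05, 0, 0, 0.32, 0, 0, 0, 0.05, 0, 0, 0.32, 0, 0, 0, 0.05, 0, 0, 0.32, 0, 0, 0, 0.05, 0, 0, 0.32, 0, 0, 0, 0.04, 0, 0, 0.32, 0, 0, 0, 0.03, 0, 0, 0.32, 0, 0, 0, 0.02, 0, 0, 0.32, 0, 0, 0, 0.01, 0, 0, 0.32, 0, 0, 0, 0, 0, 0, 0.32],
)

```text
t: 14.95
ee_pos: [0.613, 0.1906, -0.0123]
orientation: [-0.0, 0.707, 0.707, -0.0]
contact_force: [0.4, -0.8, -0.2]
opening: 0.028
grip_force: 0.0
```

Call:
carry_out(
  moves=[0, 0, 0, -0.05, 0, 0, 0.32, 0, 0, 0, -0.1, 0, 0, 0.32, 0, 0, 0, -0.15, 0, 0, 0.32, 0, 0, 0, 0, 0, -0.17, 0.32, 0, 0, 0, 0, 0, -0.17, 0.32, 0, 0, 0, 0, 0, -0.17, 0.32, 0, 0, 0, -0.2, 0, 0, 0.32, 0, 0, 0, -0.2, -0.07, 0, 0.32, 0, 0, 0, -0.2, -0.1, 0, 0.32, 0, 0, 0, -0.2, -0.1, 0, 0.32, 0, 0, 0, -0.2, -0.1, 0, 0.32, 0, 0, 0, -0.2, -0.1, 0, 0.32, 0, 0, 0, -0.2, 0, 0, 0.32, 0, 0, 0, -0.05, 0, 0, 0.32, 0, 0, 0, 0, 0, 0, 0.32, 0, 0, 0, 0, 0, 0, 0.32],
)

```text
t: 16.28
ee_pos: [0.5426, -0.0728, 0.0643]
orientation: [-0.0, 0.708, 0.706, 0.0]
contact_force: [-0.5, 0.6, 0.4]
opening: 0.028
grip_force: 0.0
```

```bash
cat > locs.py <<'E'
from h import *
f=grab_frame("scene"); im=f["pixels"]; b,g,r=[im[...,i].astype(int) for i in range(3)]
m=((r>205)&(g>190)&(b>150)).astype(np.uint8)
m=cv2.morphologyEx(m,cv2.MORPH_CLOSE,np.ones((3,3)))
for c in cv2.findContours(m,0,cv2.CHAIN_APPROX_NONE)[0]:
    a=cv2.contourArea(c)
    if a>60:
        x,y,w,h=cv2.boundingRect(c); P=px2w(f,x+w/2,y+h/2,.010)
        if .4<P[0]<.7 and -.25<P[1]<.3: print(P.round(4)[:2],(x,y,w,h),a)
print(read_state()["ee_pos"].round(4))
E
python3 locs.py
```

```text
[ 0.4401 -0.1589] (220, 223, 24, 16) 258.0
[ 0.5401 -0.0173] (223, 175, 20, 12) 152.5
[ 0.5425 -0.0719  0.0643]
```

Call:
carry_out(
  moves=[0, 0, 0, 0, 0, 0.1, 0.32, 0, 0, 0, 0, 0, 0.1, 0.32, 0, 0, 0, 0, 0, 0.1, 0.32, 0, 0, 0, 0, 0, 0.1, 0.32, 0, 0, 0, 0, 0, 0.07, 0.32, 0, 0, 0, 0, 0, 0.03, 0.32, 0, 0, 0, 0, 0, 0.01, 0.32, 0, 0, 0, 0, 0, 0, 0.32, 0, 0, 0, 0.02, 0, 0, 0.32, 0, 0, 0, 0.02, 0, 0, 0.32, 0, 0, 0, 0.02, 0, 0, 0.32, 0, 0, 0, 0.02, 0, 0, 0.32, 0, 0, 0, 0.03, 0, 0, 0.32, 0, 0, 0, 0.04, 0, 0, 0.32, 0, 0, 0, 0.05, 0, 0, 0.32, 0, 0, 0, 0.05, 0, 0, 0.32, 0, 0, 0, 0.05, 0, 0, 0.32, 0, 0, 0, 0.05, 0, 0, 0.32, 0, 0, 0, 0.05, 0, 0, 0.32, 0, 0, 0, 0.05, 0, 0, 0.32],
)

```text
t: 18.0
ee_pos: [0.5426, -0.0037, -0.0123]
orientation: [-0.0, 0.707, 0.707, -0.0]
contact_force: [-0.6, -0.2, 0.4]
opening: 0.0281
grip_force: 0.1
```

Call:
carry_out(
  moves=[0, 0, 0, 0.05, 0, 0, 0.32, 0, 0, 0, 0.05, 0, 0, 0.32, 0, 0, 0, 0.05, 0, 0, 0.32, 0, 0, 0, 0.05, 0.002, 0, 0.32, 0, 0, 0, 0.05, 0.002, 0, 0.32, 0, 0, 0, 0.05, 0.002, 0, 0.32, 0, 0, 0, 0.05, 0.002, 0, 0.32, 0, 0, 0, 0.05, 0.002, 0, 0.32, 0, 0, 0, 0.05, 0.002, 0, 0.32, 0, 0, 0, 0.05, 0.002, 0, 0.32, 0, 0, 0, 0.05, 0.002, 0, 0.32, 0, 0, 0, 0.05, 0.002, 0, 0.32, 0, 0, 0, 0.05, 0.002, 0, 0.32, 0, 0, 0, 0.05, 0, 0, 0.32, 0, 0, 0, 0.05, 0, 0, 0.32, 0, 0, 0, 0.05, 0, 0, 0.32, 0, 0, 0, 0.05, 0, 0, 0.32, 0, 0, 0, 0.05, 0, 0, 0.32, 0, 0, 0, 0.05, 0, 0, 0.32, 0, 0, 0, 0.05, 0, 0, 0.32],
)

```text
t: 19.67
ee_pos: [0.5456, 0.1461, -0.0122]
orientation: [0.0, 0.707, 0.707, -0.0]
contact_force: [-0.7, -0.7, 0.3]
opening: 0.0278
grip_force: 0.1
```

Call:
carry_out(
  moves=[0, 0, 0, 0.05, 0, 0, 0.32, 0, 0, 0, 0.05, 0, 0, 0.32, 0, 0, 0, 0.05, 0, 0, 0.32, 0, 0, 0, 0.05, 0, 0, 0.32, 0, 0, 0, 0.04, 0, 0, 0.32, 0, 0, 0, 0.03, 0, 0, 0.32, 0, 0, 0, 0.02, 0, 0, 0.32, 0, 0, 0, 0.01, 0, 0, 0.32, 0, 0, 0, 0, 0, 0, 0.32],
)

```text
t: 20.42
ee_pos: [0.5456, 0.1906, -0.0123]
orientation: [0.0, 0.707, 0.707, -0.0]
contact_force: [-0.5, 0.3, 0.4]
opening: 0.0283
grip_force: 0.0
```

Call:
carry_out(
  moves=[0, 0, 0, -0.05, 0, 0, 0.32, 0, 0, 0, -0.1, 0, 0, 0.32, 0, 0, 0, -0.15, 0, 0, 0.32, 0, 0, 0, 0, 0, -0.17, 0.32, 0, 0, 0, 0, 0, -0.17, 0.32, 0, 0, 0, 0, 0, -0.17, 0.32, 0, 0, 0, -0.2, -0.06, 0, 0.32, 0, 0, 0, -0.2, -0.06, 0, 0.32, 0, 0, 0, -0.2, -0.06, 0, 0.32, 0, 0, 0, -0.2, -0.06, 0, 0.32, 0, 0, 0, -0.2, -0.06, 0, 0.32, 0, 0, 0, -0.2, -0.06, 0, 0.32, 0, 0, 0, -0.2, -0.06, 0, 0.32, 0, 0, 0, -0.2, -0.06, 0, 0.32, 0, 0, 0, -0.2, -0.06, 0, 0.32, 0, 0, 0, -0.2, -0.06, 0, 0.32, 0, 0, 0, -0.2, -0.06, 0, 0.32, 0, 0, 0, -0.14, -0.03, 0, 0.32, 0, 0, 0, 0, 0, 0, 0.32, 0, 0, 0, 0, 0, 0, 0.32],
)

```text
t: 22.08
ee_pos: [0.4415, -0.2068, 0.0643]
orientation: [-0.0, 0.708, 0.706, -0.0]
contact_force: [0.2, 0.2, -1.0]
opening: 0.0281
grip_force: 0.0
```

```bash
sed -i 's/r>205)&(g>190)&(b>150)/r>195)\&(g>180)\&(b>140)/' locs.py; python3 locs.py; python3 loc.py t2
```

```text
[ 0.4435 -0.1539] (219, 219, 26, 20) 278.5
[ 0.5823 -0.2291] (284, 213, 27, 18) 201.0
[0.5447 0.2238] (180, 132, 20, 12) 143.5
[0.6122 0.2219] (200, 126, 18, 10) 108.5
[ 0.4415 -0.2057  0.0642]
pale [ 0.4093 -0.3606] r px 18.1 area 13.0
pale [ 0.4431 -0.1528] r px 11.1 area 258.5
pale [0.5476 0.2287] r px 10.8 area 311.0
pale [0.6149 0.2273] r px 10.7 area 275.5
pale [ 0.7643 -0.3225] r px 12.5 area 18.0
[ 0.4415 -0.205   0.0642]
```

View pics/t2.png

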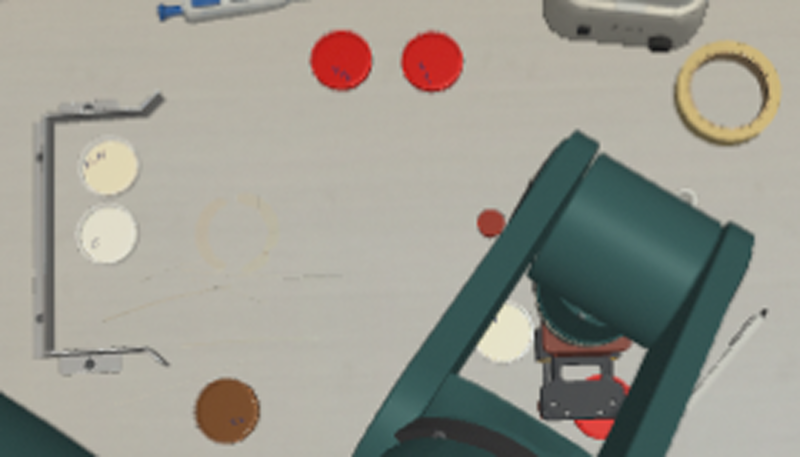

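Dishes A (107,234) and B (109,166) lie inside the bay, C is still at (503,332), and the bystanders are unmoved. Now dish C.

Call:
carry_out(
  moves=[0, 0, 0, 0, 0.005, 0.1, 0.32, 0, 0, 0, 0, 0, 0.1, 0.32, 0, 0, 0, 0, 0, 0.1, 0.32, 0, 0, 0, 0, 0, 0.1, 0.32, 0, 0, 0, 0, 0, 0.07, 0.32, 0, 0, 0, 0, 0, 0.03, 0.32, 0, 0, 0, 0, 0, 0.01, 0.32, 0, 0, 0, 0, 0, 0, 0.32, 0, 0, 0, 0.02, 0, 0, 0.32, 0, 0, 0, 0.02, 0, 0, 0.32, 0, 0, 0, 0.02, 0, 0, 0.32, 0, 0, 0, 0.02, 0, 0, 0.32, 0, 0, 0, 0.03, 0, 0, 0.32, 0, 0, 0, 0.04, 0, 0, 0.32, 0, 0, 0, 0.05, 0.005, 0, 0.32, 0, 0, 0, 0.05, 0.005, 0, 0.32, 0, 0, 0, 0.05, 0.005, 0, 0.32, 0, 0, 0, 0.05, 0.005, 0, 0.32, 0, 0, 0, 0.05, 0.005, 0, 0.32, 0, 0, 0, 0.05, 0.005, 0, 0.32],
)

```text
t: 23.85
ee_pos: [0.4474, -0.1372, -0.0122]
orientation: [-0.0, 0.707, 0.707, -0.0]
contact_force: [-0.5, -0.3, -0.1]
opening: 0.0283
grip_force: 0.1
```

Call:
carry_out(
  moves=[0, 0, 0, 0.05, 0.005, 0, 0.32, 0, 0, 0, 0.05, 0.005, 0, 0.32, 0, 0, 0, 0.05, 0.005, 0, 0.32, 0, 0, 0, 0.05, 0.005, 0, 0.32, 0, 0, 0, 0.05, 0.005, 0, 0.32, 0, 0, 0, 0.05, 0.005, 0, 0.32, 0, 0, 0, 0.05, 0.005, 0, 0.32, 0, 0, 0, 0.05, 0.005, 0, 0.32, 0, 0, 0, 0.05, 0.005, 0, 0.32, 0, 0, 0, 0.05, 0.005, 0, 0.32, 0, 0, 0, 0.05, 0.005, 0, 0.32, 0, 0, 0, 0.05, 0.005, 0, 0.32, 0, 0, 0, 0.05, 0.005, 0, 0.32, 0, 0, 0, 0.05, 0.005, 0, 0.32, 0, 0, 0, 0.05, 0.005, 0, 0.32, 0, 0, 0, 0.05, 0.005, 0, 0.32, 0, 0, 0, 0.04, 0.005, 0, 0.32, 0, 0, 0, 0.03, 0.005, 0, 0.32, 0, 0, 0, 0.02, 0, 0, 0.32, 0, 0, 0, 0, 0, 0, 0.32],
)

```text
t: 25.52
ee_pos: [0.4609, -0.0041, -0.0122]
orientation: [-0.0, 0.707, 0.707, -0.0]
contact_force: [-1.6, 0.2, -0.2]
opening: 0.0279
grip_force: 0.0
```

```bash
python3 locs.py; python3 loc.py
```

```text
[ 0.5791 -0.2326] (284, 216, 27, 15) 134.5
[ 0.4608 -0.0044 -0.0123]
pale [0.547  0.2276] r px 10.7 area 293.5
pale [ 0.5848 -0.2244] r px 14.0 area 239.5
pale [0.6128 0.2265] r px 10.3 area 266.0
pale [ 0.7626 -0.3324] r px 9.1 area 14.0
[ 0.4608 -0.0046 -0.0123]
```

Call:
carry_out(
  moves=[0, 0, 0, 0.02, 0, 0, 0.32, 0, 0, 0, 0.03, 0, 0, 0.32, 0, 0, 0, 0.04, 0.005, 0, 0.32, 0, 0, 0, 0.05, 0.007, 0, 0.32, 0, 0, 0, 0.05, 0.007, 0, 0.32, 0, 0, 0, 0.05, 0.007, 0, 0.32, 0, 0, 0, 0.05, 0.007, 0, 0.32, 0, 0, 0, 0.05, 0.007, 0, 0.32, 0, 0, 0, 0.05, 0.007, 0, 0.32, 0, 0, 0, 0.05, 0.007, 0, 0.32, 0, 0, 0, 0.05, 0.007, 0, 0.32, 0, 0, 0, 0.05, 0.007, 0, 0.32, 0, 0, 0, 0.05, 0.007, 0, 0.32, 0, 0, 0, 0.05, 0.007, 0, 0.32, 0, 0, 0, 0.05, 0.007, 0, 0.32, 0, 0, 0, 0.05, 0.007, 0, 0.32, 0, 0, 0, 0.05, 0.007, 0, 0.32, 0, 0, 0, 0.05, 0.007, 0, 0.32, 0, 0, 0, 0.05, 0.007, 0, 0.32, 0, 0, 0, 0.05, 0.007, 0, 0.32],
)

```text
t: 27.28
ee_pos: [0.4796, 0.1371, -0.0122]
orientation: [0.0, 0.707, 0.707, -0.0]
contact_force: [1.3, -0.0, 0.8]
opening: 0.0283
grip_force: 0.0
```

Call:
carry_out(
  moves=[0, 0, 0, 0.05, 0, 0, 0.32, 0, 0, 0, 0.05, 0, 0, 0.32, 0, 0, 0, 0.05, 0, 0, 0.32, 0, 0, 0, 0.05, 0, 0, 0.32, 0, 0, 0, 0.05, 0, 0, 0.32, 0, 0, 0, 0.04, 0, 0, 0.32, 0, 0, 0, 0.03, 0, 0, 0.32, 0, 0, 0, 0.02, 0, 0, 0.32, 0, 0, 0, 0.01, 0, 0, 0.32, 0, 0, 0, 0, 0, 0, 0.32],
)

```text
t: 28.12
ee_pos: [0.4795, 0.1891, -0.0123]
orientation: [0.0, 0.707, 0.707, -0.0]
contact_force: [0.0, 0.0, 0.5]
opening: 0.0282
grip_force: 0.0
```

Call:
carry_out(
  moves=[0, 0, 0, -0.05, 0, 0, 0.32, 0, 0, 0, -0.1, 0, 0, 0.32, 0, 0, 0, -0.15, 0, 0, 0.32, 0, 0, 0, 0, 0, -0.2, 0.32, 0, 0, 0, 0, 0, -0.2, 0.32, 0, 0, 0, 0, 0, -0.2, 0.32, 0, 0, 0, -0.2, 0, -0.1, 0.32, 0, 0, 0, -0.2, 0, 0, 0.32, 0, 0, 0, -0.2, 0, 0, 0.32, 0, 0, 0, -0.2, 0, 0, 0.32, 0, 0, 0, -0.2, 0, 0, 0.32, 0, 0, 0, -0.2, 0, 0, 0.32, 0, 0, 0, -0.2, 0, 0, 0.32, 0, 0, 0, -0.2, 0, 0, 0.32, 0, 0, 0, -0.2, 0, 0, 0.32, 0, 0, 0, -0.1, 0, 0, 0.32, 0, 0, 0, 0, 0, 0, 0.32],
)

```text
t: 29.53
ee_pos: [0.4795, -0.145, 0.0929]
orientation: [0.001, 0.708, 0.706, -0.0]
contact_force: [-0.1, -0.6, 0.2]
opening: 0.028
grip_force: 0.0
```

```bash
python3 locs.py; python3 loc.py t3
```

```text
[ 0.5791 -0.2326] (284, 216, 27, 15) 189.0
[0.4782 0.2212] (162, 141, 18, 10) 116.0
[0.5447 0.2238] (181, 133, 18, 10) 109.5
[0.6109 0.2228] (200, 127, 17, 8) 87.5
[ 0.479  -0.143   0.0927]
pale [ 0.4067 -0.3577] r px 19.5 area 11.5
pale [0.4812 0.2266] r px 11.1 area 313.5
pale [0.5476 0.2287] r px 10.8 area 303.0
pale [0.6149 0.2273] r px 10.7 area 275.5
pale [ 0.7643 -0.3225] r px 12.5 area 18.0
[ 0.4787 -0.1417  0.0926]
```

View pics/t3.png

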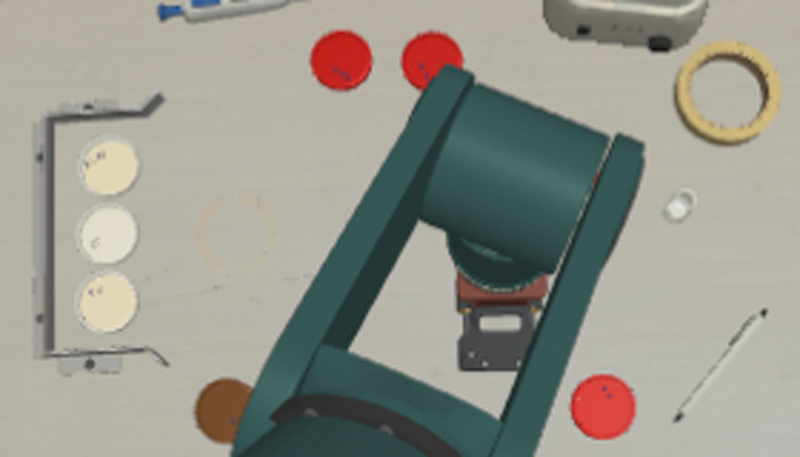

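All three dishes sit inside the bay, at (108,166), (107,234) and (107,302). Their centres are about 50 mm past the mouth where 30 mm is needed, and the arm is clear.

```bash
python3 -c "from rig import job_done; print(job_done())"
```

```text
the job is handed in; nothing more can be done
None
```

All three pale dishes were slid flat into the bay, about 50 mm past its mouth (30 mm needed), with no sign in the pictures of anything else having moved; the job was handed in at about 30 s, though no verdict came back.

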